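Switch the seesaw gate and feed two wooden balls down the other chute

TASK

The tray on the low side of the red seesaw gate has had its share of wooden balls. With a fingertip push the raised end of the gate down so that it rocks over its pivot and rests on its other side; then press the green release pad down and keep it down until both waiting balls have rolled into the tray on that newly chosen side, and let the pad come back up. Do not touch the balls, and do not lift or disturb the bottle, the can and the wrench lying around.

Things in the scene. Friction and masses are not known exactly. Their poses are not given: they have to be found in the camera images.
- sorter: Fixed ball sorter on a plywood base 580 mm wide, x -60 to +225 mm. Origin on the bench under the gate's middle; x away from the robot, y left, z up. Feed ramp at y 0, 40 mm wide, falls at 0.20 rad from x +180 (floor 161 mm high) to x +24 (129 mm), above the gate's middle. Aluminium chutes (|y| 100 to 172 mm) lead from the gate's ends to the trays. All below 195 mm
- gate (a joint): Tilt (rad) of the red seesaw trough, 200 mm long along y, pivot along x at height 110 mm. Range -0.22 to 0.22: positive = left (+y) end raised, negative = right end raised. A steel weight on top (46 mm above the pivot) makes it bistable: it rests at either rigid stop (at the start too) and, pushed past level, falls to the other by itself. Under 1 N at a pad tips it. Balls run to the low end
- pad_left (a point): Centre of the top of the yellow press pad on the gate's left (+y) end, on the robot's side of the trough: 55 mm (x) by 45 mm (y), 4 mm thick, tilts with the gate. In the gate's frame (origin on the pivot) at x -52, y +85, z +24 mm: about 152 mm high when raised, 115 mm when low. Only the base is under it; free above and towards the robot
- pad_right (a point): The same on the right (-y) end of the gate: x -52, y -85, z +24 mm in the gate's frame
- release (a joint): Travel (m) of the spring feed release, 0 = up (steel blade across the ramp holds the balls back), 0.020 = fully down, where there is a rigid stop. From about 0.016 the blade is below the ramp floor and the balls roll. Preloaded spring: about 2 N at the start, 5 N fully down; it springs up when let go
- release_top (a point): Centre of the top of the green release pad, 40 x 40 mm, at x +60, y +78 mm in the sorter's frame, 167 mm high when up, 147 mm when fully down; moves straight down. It stands beside the ramp; the ball tops on the ramp reach 178 mm at most
- ball1_center (a point): Centre of the first wooden ball (30 mm diameter, about 14 g), resting on the ramp against the blade at x +67 mm
- ball2_center (a point): Centre of the second wooden ball (30 mm), resting on the ramp behind the first. After the release goes down the balls need 1 to 2 s to reach the tray
- tray_left (a point): Middle of the floor of the blue tray at the left (+y) end of the sorter, 110 x 110 mm, 13 mm above the bench, walls up to 52 to 70 mm high
- tray_right (a point): The same for the orange tray at the right (-y) end
- glue: White glue bottle, 52 mm diameter, 140 mm high, standing loose in front of one of the trays; origin at its underside. Leave alone
- wax: Can with a green label, 70 mm diameter, 60 mm high, standing loose in front of one of the trays; origin at its underside. Leave alone
- wrench: Steel wrench 160 mm long lying loose on the bench between the sorter and the robot; origin under its middle, long axis its x. Leave alone
- ball1: Wooden ball 1 itself (its frame turns as it rolls: use point ball1_center for where it is)
- ball2: Wooden ball 2 itself (its frame turns as it rolls: use point ball2_center for where it is)
Things that resemble listed ones, but are neither listed nor needed, are in the scene too. What is shaped like the ball1 but purple or white is not meant.

How it is judged:
On the way, in this order (a step that is already met when the one before it is completed fails the run):
1. the gate has rocked over its pivot and rests on its other side (((value of joint gate below -0.17 rad and distance of pad_left from where it was at the start of the episode above 0.021 m) or (value of joint gate above 0.17 rad and distance of pad_left from where it was at the start of the episode above 0.021 m))), for 0.2 s.
2. the release pad is pressed down (value of joint release above 0.014 m), for 0.1 s.
3. both balls are in the tray on the gate's new low side (((value of joint gate below -0.17 rad and distance of pad_left from where it was at the start of the episode above 0.021 m and y of each of ball1_center, ball2_center in the frame of sorter above 0.172 m and z of each of ball1_center, ball2_center in the frame of sorter below 0.05 m) or (value of joint gate above 0.17 rad and distance of pad_left from where it was at the start of the episode above 0.021 m and y of each of ball1_center, ball2_center in the frame of sorter below -0.172 m and z of each of ball1_center, ball2_center in the frame of sorter below 0.05 m))), for 0.2 s.
At the end, for the whole second after the job is handed in: The gate rests on the side opposite to its start (beyond 0.17 rad), both balls lie at rest (under 0.05 m/s) in the tray on that side, and the release pad is back up (within 3 mm) (((value of joint gate below -0.17 rad and distance of pad_left from where it was at the start of the episode above 0.021 m and y of each of ball1_center, ball2_center in the frame of sorter above 0.172 m and z of each of ball1_center, ball2_center in the frame of sorter below 0.05 m) or (value of joint gate above 0.17 rad and distance of pad_left from where it was at the start of the episode above 0.021 m and y of each of ball1_center, ball2_center in the frame of sorter below -0.172 m and z of each of ball1_center, ball2_center in the frame of sorter below 0.05 m)) and value of joint release below 0.003 m and linear speed of each of ball1, ball2 below 0.05 m/s); the robot touches nothing.
It fails at once if a ball is touched by the robot (contact force between any of the fingers, the arm and ball1 above 0.3 N or contact force between any of the fingers, the arm and ball2 above 0.3 N).
It fails at once if a ball is lifted (height (world z) of any of ball1_center, ball2_center above 0.2 m).
It fails at once if the bottle, can or wrench is moved more than 20 mm or knocked over (distance of any of glue, wax, wrench from where it was at the start of the episode above 0.02 m or angle between any of glue, wax's own z axis and vertical above 0.4 rad).
It fails at once if the bottle, can or wrench is lifted (height (world z) of any of glue, wax, wrench above 0.015 m).
It also fails if it takes over 37 s, if anything falls off the work surface, if the arm or the gripper's body presses on something with over 40 N, if the wrist force passes 120 N, or if a joint passes its speed limit or range.

ROBOT

A 6-joint arm with a two-finger parallel gripper is mounted at the origin on the work surface. World frame = base frame: x ahead of the robot, y to its left, z up, the work surface at z = 0. Lengths are in m, angles in rad, forces in N, time in s.
With the tool pointing down it reaches from about 0.25 to 0.725 m from the base axis. Payload 4 kg.
Tool frame: the origin (TCP) lies midway between the tips of the shut fingers; the grasp point (between the pads) lies 19 mm behind it; z points along the fingers, y is the line along which they close (so a half turn about z gives the same grasp; the last joint's range is limited). The gripper opens to 85 mm and grips with 20 to 120 N. Pads are 22 mm wide; open, the fingers measure 114 mm over their backs; the gripper's body (76 mm by 85 mm) begins 54 mm behind the grasp point. The pads swing forward as they close: fully open they stand 13 mm farther back than shut.
Start: joints at [-1.195, 0.241, 0.005, 1.335, 0, 1.571], TCP at [0.184, -0.465, 0.231] pointing down, gripper open.
Joint ranges: [-2.72, 2.72], [-1.05, 1.87], [-1.09, 1.28], [-1.99, 2.15], [-1.42, 1.44], [-3.14, 3.14]. Speed limits (rad/s): [2.79, 2.79, 3.14, 3.14, 3.14, 3.14].

INTERFACE

Orientations are given as [roll, pitch, yaw] about the fixed x, y, z axes, in that order (R = Rz(yaw) Ry(pitch) Rx(roll)).
In Python, from plant import get_obs, capture, ticket gives the robot as it stands.
- The arm moves only by the tool move_arm, never from a script. Its argument "moves" is a list of rows, each an object with "delta_pos": the shift along the tool's x, y, z in m, a list of three; "turn": the turn about the tool's z in degrees. In form: [{"delta_pos": [tx, ty, tz], "turn": turn}, ...]. A call has 1 to 12 rows; each row is the pose to reach, as a shift and turn from the pose commanded when the call began, along the tool's axes at that moment; what a row does not reach only later rows make up. A row lasts 1/10 s, in which the tool goes at most 50 mm and 8.59 degrees, less where a joint would pass 70% of its speed; a pose out of reach is approached as far as the arm can. A call with a gripper value outside its range is refused whole. "gripper" is the finger opening in m, from 0 to 0.0854, set as the call begins (left out, the last holds). The fingers move at their own pace and stop on an object; "squeeze" is the grip in N (left out, the last holds). Time passes only in rows, so rows that repeat a pose let the fingers close. It gives the time, the measured TCP pose, the force, the opening and the grip force at its end, in the units of the state.
- get_obs(): the state, without advancing time (a new reading comes with each control period).
- capture(name): name is "side" or "top"; returns a dict with "color" (420x560x3 uint8, red, green, blue), "fov_y" (degrees; the focal length in pixels is half the picture's height over the tangent of half this angle, whatever the lens; pixels are square), "cx", "cy" (the principal point, pixels), "k1" (the pictures are not rectified: a ray, as slopes to the right and down, at radius r is drawn at 1 + k1 r^2 times it, then the intrinsics apply), "rvec" (rotation vector, rad) and "tvec" (3), from world to camera coordinates, as OpenCV has them. Camera axes: x right, y down, z forward; pixel columns grow to the right and rows downward; lengths in m; the calibration is good to about 2 mm. A picture is of the moment at which its call begins. There is no depth.
- ticket.finish_job(): hands the job in; it is judged then, once.
The state is a dict: "time_s": time; "joint_pos": joint angles; "qd": joint speeds; "tau": joint torques, N m; "eef_pos": TCP position; "ee_rot": TCP orientation; "contact_force": force on the tool from outside, world axes, zero at the start; "moment": the same for the moment, N m; "finger_gap": finger opening in m; "gripper_force": force on a finger pad.
Only numpy, scipy, OpenCV 4.12 (cv2) and the standard library are available. Lean on these libraries where they do the work, as an engineer would, in place of code of your own. Each camera call takes 0.05 s, during which the arm holds its last target. There are 200 camera calls.

## Working session

There is one attempt and no reset: what is moved stays moved. The work goes in short steps, Python scripts to look and compute and a tool call to move; the robot and the scene stay as the last step left them, time stands still between calls to the robot, and variables do not carry over. Pictures are saved under pics/ and viewed, at most 10 in all, crops included, and the job is handed in when it is done.

Besides the shell and the picture viewer there is one more tool, called after ">>>" as a command line: name --argument value ..., lists and objects as JSON in quotes. move_arm: Moves the arm, as the interface text tells. Its arguments: {"type":"object","properties":{"moves":{"type":"array"},"gripper":{"type":"number"},"squeeze":{"type":"number"}},"required":["moves"]}

```bash
mkdir -p pics; cat > h.py <<'E'
import numpy as np, cv2
from plant import get_obs, capture, ticket
def cam(c):
    h=c["color"].shape[0]; f=h/2/np.tan(np.radians(c["fov_y"])/2)
    R=cv2.Rodrigues(np.array(c["rvec"],float))[0]; return f,R,np.array(c["tvec"],float)
def proj(c,P):
    f,R,t=cam(c); q=np.atleast_2d(P)@R.T+t; s=q[:,:2]/q[:,2:]
    s=s*(1+c["k1"]*(s**2).sum(1,keepdims=True)); return s*f+[c["cx"],c["cy"]]
def ray(c,uv,z):
    f,R,t=cam(c); d=(np.array(uv,float)-[c["cx"],c["cy"]])/f; s=d.copy()
    for _ in range(20): s=d/(1+c["k1"]*(s@s))
    v=R.T@np.r_[s,1]; o=-R.T@t; return o+v*(z-o[2])/v[2]
E
python3 - <<'E'
from h import *
for n in("top","side"):
    c=capture(n); cv2.imwrite(f"pics/{n}0.png",cv2.resize(c["color"][:,:,::-1],(784,588)))
    f,R,t=cam(c); print(n,-R.T@t,f,c["cx"],c["cy"],c["k1"])
o=get_obs(); print(o["time_s"],o["eef_pos"],o["ee_rot"])
E
```

```text
top [0.41741762 0.01331502 1.09416934] 512.2080849086304 284.54161561372587 209.7236744669134 -0.073143464484967
side [ 0.28592389 -0.51185758  0.64023964] 402.18473072857466 287.97055149831385 208.94755566948828 0.04170679537013687
0.1 [ 0.18328763 -0.46459091  0.23050884] [-3.13972011e+00  2.63419317e-05  3.75796800e-01]
```

View pics/top0.png

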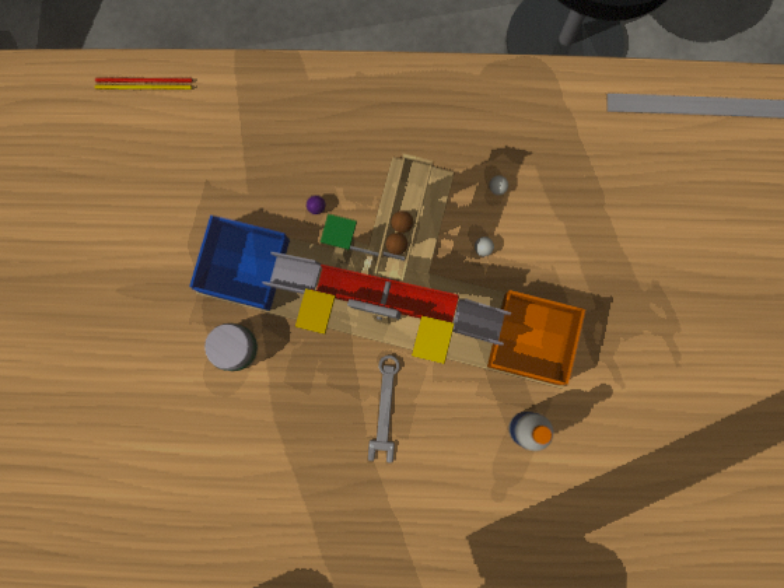

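View pics/side0.png

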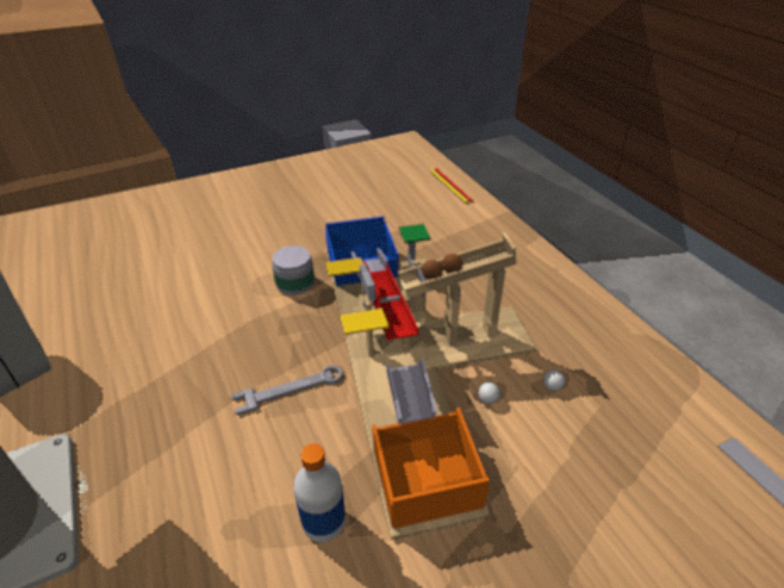

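The top view shows the green pad at (339,232), yellow pads at (315,312) and (434,340), and balls at (396,244) and (402,221). In the side view the green pad is at (414,233) and the yellow pads at (345,267) and (364,321). I'll fit the sorter pose for both tilts.

```bash
cat >> h.py <<'E'
def gp(y,t,x=-.052,z=.024): return [x,y*np.cos(t)-z*np.sin(t),.11+y*np.sin(t)+z*np.cos(t)]
def W(p,P):
    c,s=np.cos(p[2]),np.sin(p[2]); P=np.atleast_2d(P); return np.c_[p[0]+c*P[:,0]-s*P[:,1],p[1]+s*P[:,0]+c*P[:,1],P[:,2]]
E
python3 - <<'E'
from h import *
from scipy.optimize import least_squares
T,S=capture("top"),capture("side")
ut=np.array([[339,232],[315,312],[434,340],[396,244]])/1.4
us=np.array([[414,233],[345,267],[364,321],[432,269]])/1.4
for t in(-.22,.22):
    M=[[.06,.078,.167],gp(.085,t),gp(-.085,t),[.067,0,.153]]
    r=least_squares(lambda p:np.r_[(proj(T,W(p,M))-ut).ravel(),(proj(S,W(p,M))-us).ravel()],[.45,0,-.2])
    print(t,r.cost,r.x,r.fun.round(1)); print(W(r.x,M).round(4).tolist())
print("can",ray(T,np.array([231,347])/1.4,.06),"glue",ray(T,np.array([542,435])/1.4,.14))
o=get_obs(); print(o["time_s"],o["eef_pos"],o["ee_rot"],o["contact_force"])
E
```

```text
-0.22 15.481597295016211 [ 0.5391812   0.0416091  -0.20857847] [-0.2 -1.9  0.3  1.1  0.1 -0.   1.2 -3.1 -0.1 -0.8 -3.  -0.  -2.1  0.3
  0.9  0.6]
[[0.614, 0.1055, 0.167], [0.5066, 0.1387, 0.1149], [0.4722, -0.0237, 0.152], [0.6047, 0.0277, 0.153]]
0.22 255.62570195050887 [ 0.5404884   0.04689325 -0.22453399] [ -2.3  -3.1   0.2  -1.    1.3   2.2  -1.1  -3.7   0.   -2.1  -3.2 -13.2
  -1.4  16.8   0.4  -0.8]
[[0.6163, 0.1096, 0.167], [0.5071, 0.1342, 0.152], [0.4702, -0.0275, 0.1149], [0.6058, 0.032, 0.153]]
can [0.4598852  0.26661433 0.06      ] glue [ 0.35126574 -0.16833393  0.14      ]
0.2 [ 0.18338572 -0.46475494  0.23074586] [-3.14031765e+00 -2.29254237e-05  3.75812169e-01] [-0.60161288  0.89902691 -0.31832324]
```

The right end is raised (tilt -0.22), since the fit with that sign is far better. Its pad is at about (0.472, -0.024, 0.152). I'll go above it with the gripper shut.

>>> move_arm --moves '[{"delta_pos": [0.428,-0.304,0],"turn": 33.5},{"delta_pos": [0.428,-0.304,0],"turn": 33.5},{"delta_pos": [0.428,-0.304,0],"turn": 33.5},{"delta_pos": [0.428,-0.304,0],"turn": 33.5},{"delta_pos": [0.428,-0.304,0],"turn": 33.5},{"delta_pos": [0.428,-0.304,0],"turn": 33.5},{"delta_pos": [0.428,-0.304,0],"turn": 33.5},{"delta_pos": [0.428,-0.304,0],"turn": 33.5},{"delta_pos": [0.428,-0.304,0],"turn": 33.5},{"delta_pos": [0.428,-0.304,0],"turn": 33.5},{"delta_pos": [0.428,-0.304,0],"turn": 33.5},{"delta_pos": [0.428,-0.304,0],"turn": 33.5}]' --gripper 0

```text
time_s: 1.4
eef_pos: [0.4651, -0.0627, 0.2309]
ee_rot: [-3.11, 0.001, -0.154]
contact_force: [0.3, 0.5, -0.4]
finger_gap: 0.0
gripper_force: 0.0
```

>>> move_arm --moves '[{"delta_pos": [0,0,0],"turn": 0},{"delta_pos": [0,0,0],"turn": 0},{"delta_pos": [0,0,0],"turn": 0}]'

```text
time_s: 1.7
eef_pos: [0.463, -0.065, 0.2313]
ee_rot: [-3.11, 0.001, -0.159]
contact_force: [-0.2, -0.4, -0.0]
finger_gap: 0.0001
gripper_force: 0.0
```

```bash
python3 - <<'E'
from h import *
a=capture("top")["color"][150:300,170:370,::-1]; b=capture("side")["color"][120:270,200:400,::-1]
cv2.imwrite("pics/a1.png",cv2.resize(np.hstack([a,b]),(800,300),interpolation=cv2.INTER_CUBIC))
o=get_obs(); print(o["time_s"],o["eef_pos"],o["ee_rot"])
E
```

```text
1.8 [ 0.46322048 -0.06492387  0.23148086] [-3.11014477e+00  7.46434158e-04 -1.58679703e-01]
```

View pics/a1.png

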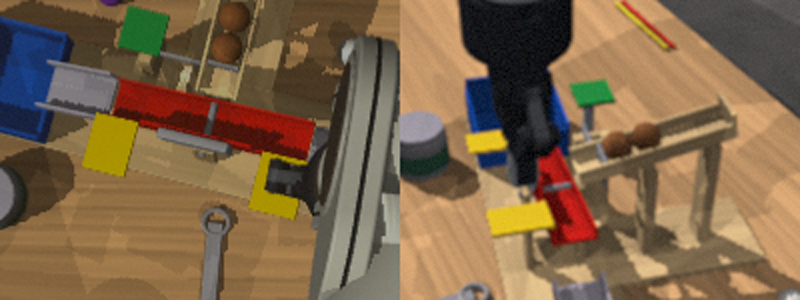

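The picture shows the gripper beside the right pad, about 40 mm short in y. The red gate's right end is raised. I'll correct the position and press.

>>> move_arm --moves '[{"delta_pos": [0,-0.04,0],"turn": 3},{"delta_pos": [0,-0.04,0],"turn": 3},{"delta_pos": [0,-0.04,0.03],"turn": 3},{"delta_pos": [0,-0.04,0.06],"turn": 3},{"delta_pos": [0,-0.04,0.07],"turn": 3},{"delta_pos": [0,-0.04,0.077],"turn": 3},{"delta_pos": [0,-0.04,0.084],"turn": 3},{"delta_pos": [0,-0.04,0.091],"turn": 3},{"delta_pos": [0,-0.04,0.098],"turn": 3},{"delta_pos": [0,-0.04,0.104],"turn": 3},{"delta_pos": [0,-0.04,0.108],"turn": 3},{"delta_pos": [0,-0.04,0.108],"turn": 3}]'

```text
time_s: 3.0
eef_pos: [0.4642, -0.0571, 0.1241]
ee_rot: [-3.081, 0.004, -0.161]
contact_force: [-0.3, -0.3, 0.1]
finger_gap: -0.0003
gripper_force: 0.0
```

```bash
python3 - <<'E'
from h import *
a=capture("top")["color"][150:300,170:370,::-1]; b=capture("side")["color"][120:270,200:400,::-1]
cv2.imwrite("pics/a2.png",cv2.resize(np.hstack([a,b]),(800,300),interpolation=cv2.INTER_CUBIC))
o=get_obs(); print(o["time_s"],o["eef_pos"],o["ee_rot"])
E
```

```text
3.1 [ 0.46472327 -0.05722984  0.1247387 ] [-3.08064143e+00  3.01656419e-03 -1.61044394e-01]
```

View pics/a2.png

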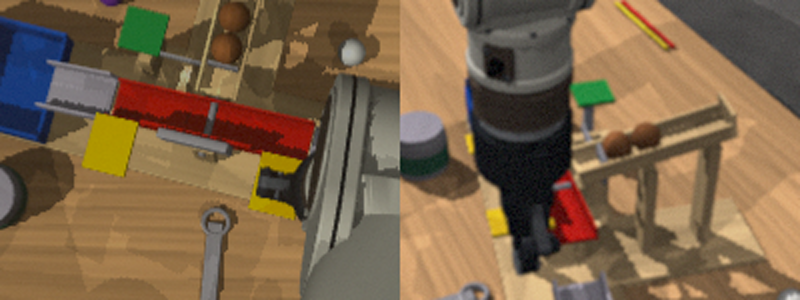

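The y shift was not carried out and the roll is drifting, so I'll check the joints.

```bash
python3 - <<'E'
from h import *
o=get_obs(); print(o["time_s"],np.round(o["joint_pos"],3),o["qd"],o["tau"],o["moment"])
E
```

```text
3.1 [-0.162  0.258 -0.265  1.051  0.061  3.141] [-0.00082432 -0.00166182  0.00530705 -0.00022156  0.00063405  0.00063838] [ 1.89383602e-03 -3.52466726e+01  2.24537945e+01  2.67706916e-02
  1.95818595e-01 -1.67658305e-05] [-0.06917239  0.06224991 -0.03614492]
```

Joint 6 is at its 3.14 limit (yaw = q1 - q6 + π). I'll raise the tool and turn back about 87°.

>>> move_arm --moves '[{"delta_pos": [0,0,-0.04],"turn": 0},{"delta_pos": [0,0,-0.08],"turn": -8},{"delta_pos": [0,0,-0.08],"turn": -16},{"delta_pos": [0,0,-0.08],"turn": -24},{"delta_pos": [0,0,-0.08],"turn": -32},{"delta_pos": [0,0,-0.08],"turn": -40},{"delta_pos": [0,0,-0.08],"turn": -48},{"delta_pos": [0,0,-0.08],"turn": -56},{"delta_pos": [0,0,-0.08],"turn": -64},{"delta_pos": [0,0,-0.08],"turn": -72},{"delta_pos": [0,0,-0.08],"turn": -80},{"delta_pos": [0,0,-0.08],"turn": -87}]'

```text
time_s: 4.3
eef_pos: [0.4643, -0.0621, 0.205]
ee_rot: [-3.136, -0.061, 1.362]
contact_force: [0.5, -0.3, 0.3]
finger_gap: -0.0002
gripper_force: 0.0
```

```bash
cat >> h.py <<'E'
from scipy.spatial.transform import Rotation
def d(*tg):
    o=get_obs(); R=Rotation.from_euler("xyz",o["ee_rot"]).as_matrix()
    print(o["time_s"],np.round(o["eef_pos"],4),np.round(o["ee_rot"],3),"q",np.round(o["joint_pos"],3),"F",np.round(o["contact_force"],1))
    for g in tg: print(g,"->",(R.T@(np.array(g)-o["eef_pos"])).round(4))
E
python3 -c "
from h import *
d((.470,-.025,.205),(.470,-.025,.157),(.470,-.025,.128))"
```

```text
4.3 [ 0.4643 -0.0621  0.205 ] [-3.136 -0.061  1.362] q [-0.172  0.194 -0.126  1.254  0.061  1.606] F [ 0.5 -0.3  0.3]
(0.47, -0.025, 0.205) -> [ 0.0374 -0.0021  0.0022]
(0.47, -0.025, 0.157) -> [ 0.0345 -0.0019  0.0502]
(0.47, -0.025, 0.128) -> [ 0.0328 -0.0017  0.0791]
```

>>> move_arm --moves '[{"delta_pos": [0.037,-0.002,0.002],"turn": 0},{"delta_pos": [0.037,-0.002,0.002],"turn": 0},{"delta_pos": [0.035,-0.002,0.03],"turn": 0},{"delta_pos": [0.0345,-0.002,0.045],"turn": 0},{"delta_pos": [0.034,-0.002,0.053],"turn": 0},{"delta_pos": [0.034,-0.002,0.061],"turn": 0},{"delta_pos": [0.033,-0.002,0.068],"turn": 0},{"delta_pos": [0.033,-0.002,0.075],"turn": 0},{"delta_pos": [0.033,-0.002,0.081],"turn": 0},{"delta_pos": [0.033,-0.002,0.085],"turn": 0},{"delta_pos": [0.033,-0.002,0.085],"turn": 0},{"delta_pos": [0.033,-0.002,0.05],"turn": 0}]'

```text
time_s: 5.5
eef_pos: [0.4659, -0.026, 0.153]
ee_rot: [-3.125, -0.059, 1.357]
contact_force: [0.9, -0.3, 0.0]
finger_gap: 0.0005
gripper_force: 0.0
```

```bash
python3 - <<'E'
from h import *
a=capture("top")["color"][150:300,170:370,::-1]; b=capture("side")["color"][120:270,200:400,::-1]
cv2.imwrite("pics/a3.png",cv2.resize(np.hstack([a,b]),(800,300),interpolation=cv2.INTER_CUBIC))
d()
E
```

```text
5.6 [ 0.4723 -0.0268  0.1604] [ 3.141 -0.062  1.357] q [-0.096  0.226 -0.206  1.13   0.061  1.689] F [0.5 0.7 0.9]
```

View pics/a3.png

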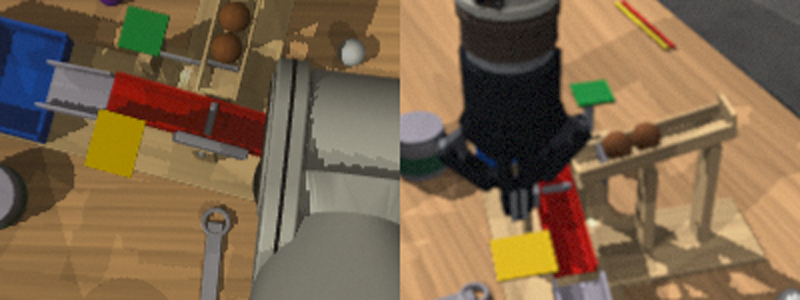

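The gate has rocked over: the right pad is now low and touching the trough's right end, and the left end is raised. Next is the green pad, approached from above.

```bash
python3 -c "
from h import *
d((.4723,-.0268,.245),(.614,.1055,.245),(.614,.1055,.19))"
```

```text
5.6 [ 0.4723 -0.0268  0.1604] [ 3.141 -0.062  1.357] q [-0.096  0.226 -0.206  1.13   0.061  1.689] F [0.5 0.7 0.9]
(0.4723, -0.0268, 0.245) -> [ 0.0052  0.0001 -0.0844]
(0.614, 0.1055, 0.245) -> [ 0.1642  0.1105 -0.0745]
(0.614, 0.1055, 0.19) -> [ 0.1608  0.1105 -0.0196]
```

>>> move_arm --moves '[{"delta_pos": [0.003,0,-0.045],"turn": 0},{"delta_pos": [0.005,0,-0.084],"turn": 0},{"delta_pos": [0.005,0,-0.084],"turn": 0},{"delta_pos": [0.164,0.11,-0.075],"turn": 0},{"delta_pos": [0.164,0.11,-0.075],"turn": 0},{"delta_pos": [0.164,0.11,-0.075],"turn": 0},{"delta_pos": [0.164,0.11,-0.075],"turn": 0},{"delta_pos": [0.164,0.11,-0.075],"turn": 0},{"delta_pos": [0.164,0.11,-0.075],"turn": 0},{"delta_pos": [0.161,0.11,-0.035],"turn": 0},{"delta_pos": [0.161,0.11,-0.02],"turn": 0},{"delta_pos": [0.161,0.11,-0.02],"turn": 0}]'

```text
time_s: 6.8
eef_pos: [0.608, 0.1046, 0.183]
ee_rot: [-3.129, -0.058, 1.355]
contact_force: [0.1, -0.1, -0.4]
finger_gap: 0.0001
gripper_force: 0.0
```

```bash
python3 - <<'E'
from h import *
a=capture("top")["color"][100:250,170:370,::-1]; b=capture("side")["color"][100:250,200:400,::-1]
cv2.imwrite("pics/a4.png",cv2.resize(np.hstack([a,b]),(800,300),interpolation=cv2.INTER_CUBIC))
d((.614,.1055,.17),(.614,.1055,.144))
E
```

```text
6.9 [0.6105 0.1052 0.1866] [-3.136 -0.061  1.356] q [0.142 0.487 0.246 1.314 0.059 1.928] F [-0.1  0.8  1.4]
(0.614, 0.1055, 0.17) -> [0.0001 0.0035 0.0166]
(0.614, 0.1055, 0.144) -> [-0.0015  0.0036  0.0426]
```

View pics/a4.png

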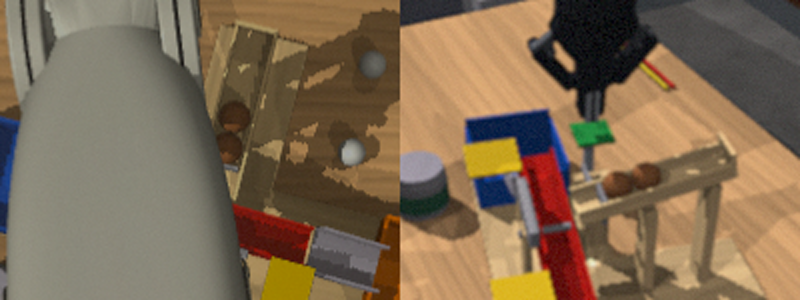

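The fingertip is over the green pad, the balls are still held, and the gate's left end is raised. Now I'll press and hold.

>>> move_arm --moves '[{"delta_pos": [0,0.003,0.01],"turn": 0},{"delta_pos": [0,0.003,0.018],"turn": 0},{"delta_pos": [0,0.003,0.026],"turn": 0},{"delta_pos": [-0.001,0.003,0.034],"turn": 0},{"delta_pos": [-0.001,0.003,0.041],"turn": 0},{"delta_pos": [-0.001,0.003,0.043],"turn": 0},{"delta_pos": [-0.001,0.003,0.043],"turn": 0},{"delta_pos": [-0.001,0.003,0.043],"turn": 0},{"delta_pos": [-0.001,0.003,0.043],"turn": 0},{"delta_pos": [-0.001,0.003,0.043],"turn": 0},{"delta_pos": [-0.001,0.003,0.043],"turn": 0},{"delta_pos": [-0.001,0.003,0.043],"turn": 0}]'

```text
time_s: 8.1
eef_pos: [0.6152, 0.1066, 0.147]
ee_rot: [-3.141, -0.062, 1.357]
contact_force: [-4.3, -2.6, 18.8]
finger_gap: 0.0001
gripper_force: 9.6
```

>>> move_arm --moves '[{"delta_pos": [0,0,0],"turn": 0},{"delta_pos": [0,0,0],"turn": 0},{"delta_pos": [0,0,0],"turn": 0},{"delta_pos": [0,0,0],"turn": 0},{"delta_pos": [0,0,0],"turn": 0},{"delta_pos": [0,0,0],"turn": 0},{"delta_pos": [0,0,0],"turn": 0},{"delta_pos": [0,0,0],"turn": 0},{"delta_pos": [0,0,0],"turn": 0},{"delta_pos": [0,0,0],"turn": 0},{"delta_pos": [0,0,0],"turn": 0},{"delta_pos": [0,0,0],"turn": 0}]'

```text
time_s: 9.3
eef_pos: [0.6152, 0.1066, 0.147]
ee_rot: [-3.141, -0.062, 1.357]
contact_force: [-3.8, -3.9, 18.9]
finger_gap: -0.0002
gripper_force: 9.6
```

```bash
python3 - <<'E'
from h import *
a=capture("top")["color"][100:300,170:430,::-1]; b=capture("side")["color"][130:380,180:400,::-1]
cv2.imwrite("pics/a5.png",np.hstack([cv2.resize(a,(400,308)),cv2.resize(b,(271,308))]))
d()
E
```

```text
9.4 [0.6152 0.1066 0.147 ] [-3.141 -0.062  1.357] q [0.143 0.514 0.185 1.221 0.058 1.929] F [-3.7 -2.9 19.2]
```

View pics/a5.png

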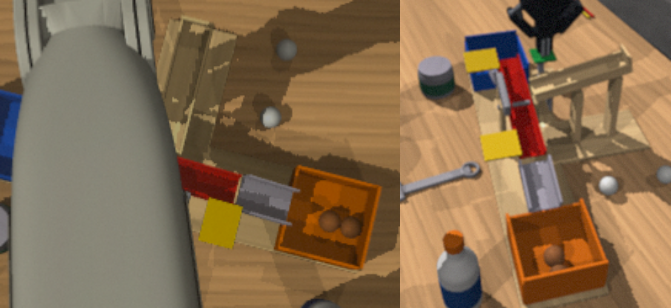

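Both balls lie in the orange tray at (330,221) and (350,227). I'll let the pad up and clear away.

>>> move_arm --moves '[{"delta_pos": [0,0,-0.015],"turn": 0},{"delta_pos": [0,0,-0.03],"turn": 0},{"delta_pos": [0,0,-0.06],"turn": 0},{"delta_pos": [0,0,-0.1],"turn": 0},{"delta_pos": [0,0,-0.1],"turn": 0},{"delta_pos": [0,0,-0.1],"turn": 0},{"delta_pos": [0,0,-0.1],"turn": 0},{"delta_pos": [0,0,-0.1],"turn": 0},{"delta_pos": [0,0,-0.1],"turn": 0},{"delta_pos": [0,0,-0.1],"turn": 0},{"delta_pos": [0,0,-0.1],"turn": 0},{"delta_pos": [0,0,-0.1],"turn": 0}]'

```text
time_s: 10.6
eef_pos: [0.6132, 0.101, 0.2423]
ee_rot: [-3.135, -0.061, 1.357]
contact_force: [0.4, -0.3, -0.1]
finger_gap: -0.0001
gripper_force: 0.0
```

```bash
python3 - <<'E'
from h import *
b=capture("side")["color"][:,:,::-1]; cv2.imwrite("pics/a6.png",b); d()
E
```

```text
10.65 [0.6133 0.1011 0.2424] [-3.135 -0.061  1.357] q [0.134 0.474 0.37  1.452 0.059 1.919] F [ 0.5  0.5 -0.1]
```

View pics/a6.png

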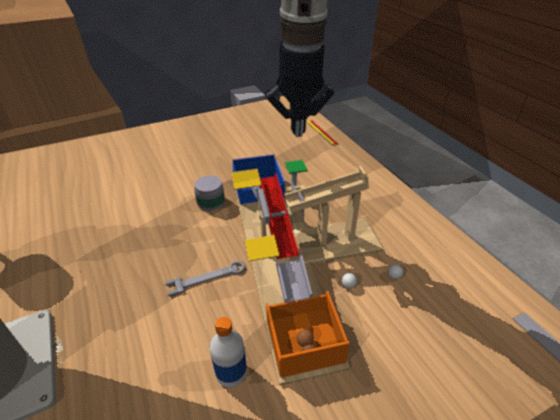

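The green pad is back up at (296,167), the balls rest in the orange tray at (306,337), and the arm is clear.

```bash
python3 -c "
from plant import ticket
print(ticket.finish_job())"
```

```text
the job is handed in; nothing more can be done
None
```

I rocked the gate over to its right side, both balls rolled into the orange tray, the release pad is back up, and I handed the job in at about 10.7 s; no verdict was returned.

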